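# Load the heated propagator and set its thermostat

### The job

Start the propagator: lower both plug trays side by side into its warming bay so that they sit flat on the floor of the bay, and put the clear cover on so that it sits right down over the rim. Then turn the thermostat dial up to the sixth mark after the red off mark (one click per mark) and let go. Set the trays and cover down rather than dropping them, and leave the pots, bowl, tamper and chopsticks where they are.

Things in the scene. Friction and masses are not known exactly. Their poses are not given: they have to be found in the camera images.
- bay (a point): Centre of the floor of the green heated propagator's open rectangular warming bay, 8 mm above the table; fixed. z up, x across the bay, y along it, away from the control housing. Inside 150 mm (x) by 204 mm (y); walls 6 mm thick, rim 55 mm above the table. The housing, fixed beside the bay, spans y -122 to -232 mm and x +-75 mm; its top is 70 mm above the table.
- dial_grip (a point): Black thermostat dial on the housing, upright axis at bay x 0, y -177 mm. A 60 mm disc (top 79 mm above the table) carries a grip bar 58 mm long, 18 mm wide, top 110 mm above the table. This point: on the axis, 100 mm above the table, turning with the dial; x runs along the bar to the end with the white pointer line.
- dial (a joint): Dial angle, rad: 0 = pointer at the longer red off mark (108 degrees anticlockwise of the bay's x axis), growing clockwise seen from above to the ninth white mark (3.77). One click and one mark per 0.419 rad (24 degrees); sixth mark 2.513. A spring detent holds it at each mark and draws it to the nearest when let go; about 0.15 N m to pass a click. Starts at off or at mark 1, 2 or 3.
- wide_tray_center (a point): Wide black plug tray, six brown foam plugs: plate 144 mm (x) by 118 mm (y), top 4 mm above this point. Over its middle, along x, an arched pale grey carrying bar 84 mm long, 12 mm thick, 22 to 36 mm above this point, open below. 72 mm high over all; this point is the centre, 36 mm above the underside. About 0.26 kg.
- narrow_tray_center (a point): Narrow black plug tray, eight smaller plugs: 144 mm (x) by 76 mm (y), else like the wide tray: same carrying bar along x, same heights, this point its centre, 36 mm above the underside. Both trays fit only with their x along the bay's x, in either order; together they take 194 of the bay's 204 mm. About 0.17 kg.
- cover_center (a point): Clear cover, 176 mm (x) by 230 mm (y), 91 mm high; this point is the centre, 45.5 mm above the underside. Black handle bar on top along y: 96 mm long, 14 mm thick, 29.5 to 45.5 mm above this point, open below; top panel 11.5 mm above it. The skirt goes outside the bay's walls with 4 mm clearance all round; fully down, this point is 80.5 mm above the bay's floor. About 0.3 kg.
- wide_tray: The wide plug tray; origin at the centre of its underside.
- narrow_tray: The narrow plug tray; origin at the centre of its underside.
- cover: The clear cover; origin at the centre of its underside.
- pot_stack: Bystander: stack of three nested black nursery pots, 99 mm across, 114 mm tall; origin under its centre.
- bowl: Bystander: small blue glazed bowl, 110 mm across, 55 mm tall; origin under its centre.
- tamper: Bystander: stainless tamper standing on its 60 mm foot, 98 mm tall; origin under its centre.
- chopsticks: Bystander: pair of wooden chopsticks lying side by side, 225 mm long (x); origin under their middle.
Not all that is in view belongs to the job. Leave any pink or yellow look-alike of the wide_tray alone.

How it is judged:
On the way, in this order (a step that is already met when the one before it is completed fails the run):
1. both plug trays sit flat on the floor of the warming bay (x of wide_tray_center in the frame of bay between -0.012 and 0.012 m and y of wide_tray_center in the frame of bay between -0.072 and 0.072 m and z of wide_tray_center in the frame of bay between 0.032 and 0.04 m and angle between each of wide_tray_center, narrow_tray_center's own z axis and vertical below 0.05 rad and x of narrow_tray_center in the frame of bay between -0.012 and 0.012 m and y of narrow_tray_center in the frame of bay between -0.072 and 0.072 m and z of narrow_tray_center in the frame of bay between 0.032 and 0.04 m), for 0.2 s.
2. the cover sits down over the rim of the bay (all of step 1 and x of cover_center in the frame of bay between -0.008 and 0.008 m and y of cover_center in the frame of bay between -0.008 and 0.008 m and z of cover_center in the frame of bay between 0.076 and 0.084 m and angle between cover_center's own z axis and vertical below 0.03 rad), for 0.2 s.
3. the dial stands at the sixth mark (value of joint dial between 2.41328 and 2.61328 rad), for 0.2 s.
At the end, for the whole second after the job is handed in: Both trays stand level on the bay's floor (centres within 4 mm of their seated height), the cover sits level on the rim (centred within 8 mm, its height within 4 mm of fully down), the dial rests within 0.1 rad of the sixth mark (2.513 rad), all at rest (all of step 2 and all of step 3 and linear speed of each of wide_tray, narrow_tray, cover below 0.03 m/s and velocity of joint dial between -0.05 and 0.05 rad/s); the robot touches nothing.
It fails at once if a bystander was pushed more than 30 mm (distance of any of pot_stack, bowl, tamper, chopsticks from where it was at the start of the episode above 0.03 m).
It fails at once if a tray or the cover was dropped (fell free faster than 0.6 m/s) ((linear speed of wide_tray above 0.6 m/s and contact force between the fingers and wide_tray below 0.05 N) or (linear speed of narrow_tray above 0.6 m/s and contact force between the fingers and narrow_tray below 0.05 N) or (linear speed of cover above 0.6 m/s and contact force between the fingers and cover below 0.05 N)).
It also fails if it takes over 72 s, if anything falls off the work surface, if the arm or the gripper's body presses on something with over 40 N, if the wrist force passes 120 N, or if a joint passes its speed limit or range.

### The arm

A 7-joint arm with a two-finger parallel gripper is mounted at the origin on the work surface. World frame = base frame: x ahead of the robot, y to its left, z up, the work surface at z = 0. Lengths are in m, angles in rad, forces in N, time in s.
With the tool pointing down it reaches from about 0.4 to 0.875 m from the base axis. Payload 19.3 kg.
Tool frame: the origin (TCP) lies at the centre of the arm's flange, where the gripper is bolted on; the fingertips stand 173 mm ahead of it and the grasp point (between the pads) lies 155 mm ahead of it (r.grip_point_offset is the distance from the TCP to the grasp point, in m); z points along the fingers, y is the direction in which the jaws open and shut (so a half turn about z gives the same grasp; the last joint's range is limited). The gripper opens to 85 mm and grips with 20 to 120 N. Pads are 22 mm wide; open, the fingers measure 114 mm over their backs; the gripper's body (76 mm by 85 mm) begins 54 mm behind the grasp point. The pads swing forward as they close: fully open they stand 13 mm farther back than shut.
Start: joints at [1.274, 0.521, -0.036, 1.599, 0.021, 1.021, -0.113], TCP at [0.141, -0.609, 0.405] pointing down, gripper open.
Joint ranges: [-2.91, 2.91], [-0.3, 2.13], [-1.5, 1.42], [0.17, 2.43], [-1.26, 4.41], [0.16, 1.93], [-2.52, 2.52]. Speed limits (rad/s): [1.89, 1.89, 2.39, 2.39, 3.01, 3.01, 3.01].

### API

Orientations are given as a rotation vector (axis times angle).
In Python, from workcell import r gives the robot as it stands. The module is installed in compiled form; this text tells all that it offers. Calls block until the motion is done:
- r.movep(position, orientation): joint-space move of the TCP to a pose.
- r.move_linear(position, frame=None, rate=0.15): straight line of the TCP; frame=None keeps the orientation; rate is the mean speed in m/s.
- r.move_joints(angles): joint-space move.
- r.open() and r.close(grasp_force=None): open the fingers fully, or close them until they stop; grasp_force is the grip in N (None keeps the last).
- r.hold(seconds).
- r.solve_ik(position, orientation): joint angles nearest the present ones, or None.
- r.observe(): the state.
- r.get_image(name): name is "side" or "top"; returns a dict with "frame" (384x512x3 uint8, blue, green, red), "depth" (384x512 float32, m along the optical axis (not along the pixel's ray), 0 where there is no reading), "vfov" (degrees; the focal length in pixels is half the picture's height over the tangent of half this angle, whatever the lens; pixels are square), "cx", "cy" (the principal point, pixels), "k1" (the pictures are not rectified: a ray, as slopes to the right and down, at radius r is drawn at 1 + k1 r^2 times it, then the intrinsics apply), "position" and "attitude" of the camera in the world. Camera axes: x right, y down, z forward; pixel columns grow to the right and rows downward; lengths in m; the calibration is good to about 2 mm. A picture is of the moment at which its call begins.
A pose or a line that the arm cannot do raises r.PlanningError and nothing moves.
- r.sign_off(): hands the job in, once; it reports no verdict.
Trained networks look in the newest picture that a camera, given by its name, has taken for a name from the list of things; names that differ only in an ending like _2 or _b are one class to them, and where a whole thing is asked for, a point or a joint stands for the part that bears it (a point fixed in the world has none). Each returns a list of dicts, best first, with "confidence" (0 to 1); they miss things now and then, are a little off and sometimes report something else, mostly with a low value. They report only what shows in the picture. A call takes as long as a camera call. They do not tell look-alikes from the thing itself.
- r.search_frame(camera, query): "pixel" ([column, row] in pixels, amid what is visible of it).
- r.silhouettes(camera, query): "mask" (384x512 bool, what is visible of it) and "pixel" ([column, row] in pixels, amid what is visible of it).
- r.landmark_of(camera, query): "pixel" ([column, row] in pixels: a listed point, or the origin of a listed thing).
The state is a dict: "time_s": time; "q": joint angles; "qvel": joint speeds; "effort": joint torques, N m; "position": TCP position; "tcp_rot": TCP orientation; "force": force on the tool from outside, world axes, zero at the start; "ft_torque": the same for the moment, N m; "grip_width": finger opening in m.
Only numpy, scipy, OpenCV 4.12 (cv2) and the standard library are available. Lean on these libraries where they do the work, as an engineer would, in place of code of your own. Each camera call takes 0.05 s, during which the arm holds its last target. There are 200 camera calls.

## Working session

There is one attempt and no reset: what is moved stays moved. The work goes in short steps, each a Python script; the robot and the scene stay as the last script left them, time stands still between calls to the robot, and variables do not carry over. Pictures are saved under pics/ and viewed, about 8 in all and at most 12, crops included, and the job is handed in when it is done.

```bash
mkdir -p pics
cat > h.py <<'E'
import numpy as np, cv2
from scipy.spatial.transform import Rotation as R
from workcell import r
def Rm(a):
    a=np.array(a,float)
    if a.shape==(3,3): return a
    return R.from_rotvec(a).as_matrix() if a.size==3 else R.from_quat(a).as_matrix()
def pts(im):
    """world xyz image (nan where no depth)"""
    h,w=im["depth"].shape; f=h/2/np.tan(np.radians(im["vfov"])/2)
    u,v=np.meshgrid(np.arange(w),np.arange(h)); x=(u-im["cx"])/f; y=(v-im["cy"])/f
    xu,yu=x.copy(),y.copy()
    for _ in range(8):
        s=1+im["k1"]*(xu**2+yu**2); xu=x/s; yu=y/s
    d=np.where(im["depth"]>0,im["depth"],np.nan)
    rays=np.dstack([xu,yu,np.ones_like(xu)])@Rm(im["attitude"]).T
    return rays*d[...,None]+np.array(im["position"]), rays
def atz(im,rays,px,z):
    c,rw=[int(round(t)) for t in px]; d=rays[rw,c]; p=np.array(im["position"]); return p+d*(z-p[2])/d[2]
E
cat > a.py <<'E'
from h import *
for c in ("top","side"):
    im=r.get_image(c); P,rays=pts(im); np.savez(f"{c}.npz",P=P,frame=im["frame"],rays=rays,pos=im["position"])
    print(c,im["vfov"],im["k1"],im["position"],im["attitude"],np.nanmin(P[...,2]),np.nanmax(P[...,2]))
    cv2.imwrite(f"pics/{c}0.png",cv2.resize(im["frame"],(800,600)))
    for q,z in (("wide_tray_center",.036),("narrow_tray_center",.036),("cover_center",.0455),("dial_grip",.1),("bay",.008),("pot_stack",0),("bowl",0),("tamper",0),("chopsticks",0)):
        for d in r.landmark_of(c,q)[:3]:
            print(q,round(d["confidence"],2),np.round(d["pixel"]),np.round(atz(im,rays,np.clip(d["pixel"],0,[511,383]),z),3))
o=r.observe();print(o["time_s"],o["tcp_rot"],o["grip_width"],r.grip_point_offset)
E
python3 a.py
```

```text
top 55.573664636353286 -0.09955722796457493 [0.38883461 0.06369622 1.01650668] [-2.15539736  2.18522039 -0.18443743] -0.7679196135737434 0.2392258328089628
wide_tray_center 0.96 [390. 311.] [ 0.199 -0.309  0.036]
wide_tray_center 0.71 [168. 316.] [0.201 0.283 0.036]
wide_tray_center 0.56 [266. 233.] [0.416 0.022 0.036]
narrow_tray_center 0.71 [370. 235.] [ 0.405 -0.262  0.036]
cover_center 0.83 [126. 220.] [0.454 0.396 0.045]
cover_center 0.55 [371. 236.] [ 0.402 -0.262  0.045]
dial_grip 0.77 [356. 136.] [ 0.665 -0.218  0.1  ]
dial_grip 0.31 [127. 221.] [0.448 0.374 0.1  ]
bay 0.63 [286. 149.] [ 0.654 -0.04   0.008]
pot_stack 0.68 [155. 134.] [0.704 0.336 0.   ]
pot_stack 0.49 [355. 138.] [ 0.689 -0.245  0.   ]
bowl 0.61 [199. 138.] [0.691 0.209 0.   ]
tamper 0.67 [122. 146.] [0.67  0.431 0.   ]
tamper 0.62 [355. 136.] [ 0.695 -0.246  0.   ]
chopsticks 0.58 [243. 103.] [0.796 0.081 0.   ]
chopsticks 0.16 [125. 224.] [0.446 0.414 0.   ]
side 42.83000371873032 -0.05123246646586439 [0.2923657  1.12127084 1.18457624] [-0.28153838  2.82324984 -1.16983333] -0.7772978583061672 0.6736595941950386
wide_tray_center 0.97 [291. 196.] [0.42  0.01  0.036]
wide_tray_center 0.8 [355. 276.] [0.193 0.285 0.036]
narrow_tray_center 0.67 [310. 142.] [ 0.395 -0.277  0.036]
cover_center 0.6 [260. 297.] [0.441 0.411 0.046]
dial_grip 0.51 [237. 125.] [ 0.66  -0.242  0.1  ]
bay 0.81 [229. 182.] [ 0.643 -0.041  0.008]
pot_stack 0.71 [179. 269.] [0.7   0.337 0.   ]
bowl 0.88 [199. 238.] [0.676 0.212 0.   ]
bowl 0.21 [293. 203.] [0.412 0.006 0.   ]
tamper 0.63 [178. 296.] [0.673 0.426 0.   ]
chopsticks 0.76 [182. 200.] [0.778 0.066 0.   ]
chopsticks 0.26 [261. 292.] [0.447 0.366 0.   ]
1.0 [-3.12132633e+00 -3.55456744e-01  5.27760203e-05] 0.08550936230826141 0.1547
```

View pics/top0.png

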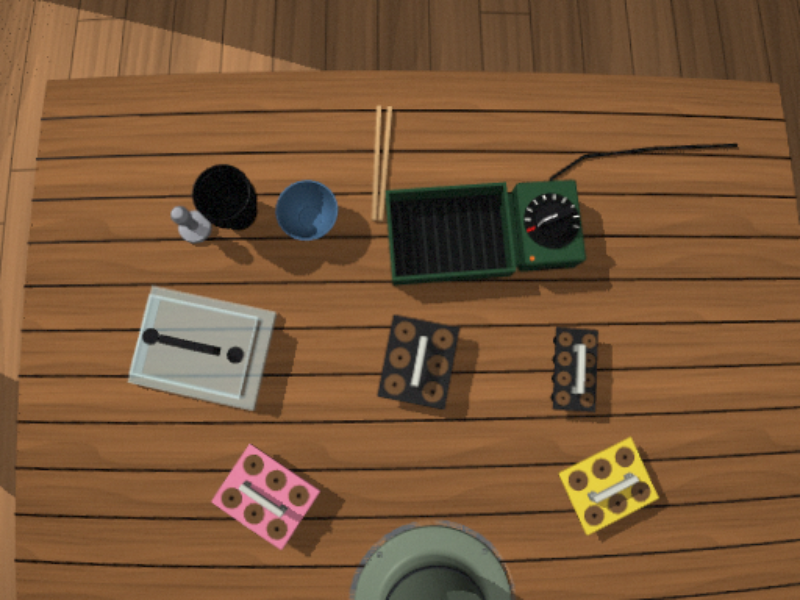

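View pics/side0.png

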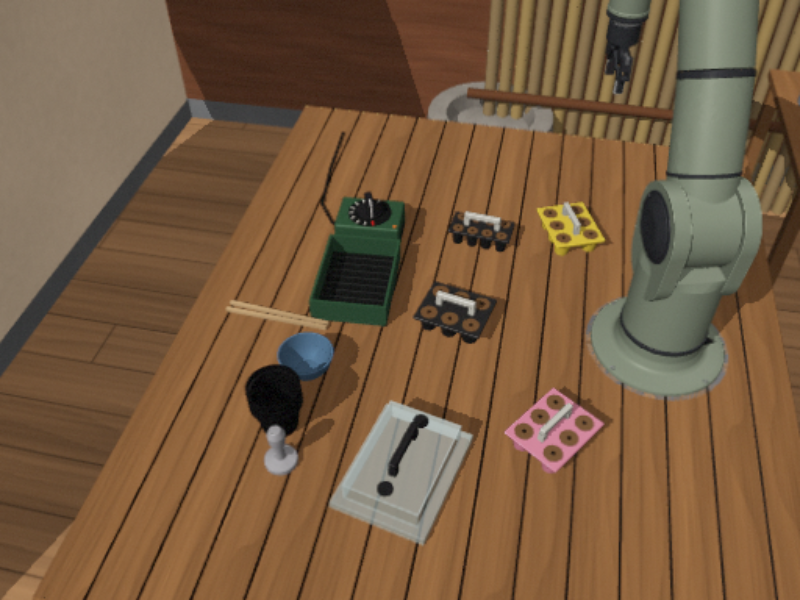

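Top view: bay around (450,232) with the housing on its right, wide tray at (418,362), narrow tray at (575,368), cover at (203,348) and the dial at (552,220). All are clear of the look-alikes. Next I measure the rim, bars, handle and dial from the depth data.

```bash
cat > m.py <<'E'
from h import *
def box(P,c,rad,z0,z1):
    q=P.reshape(-1,3); q=q[np.isfinite(q).all(1)]
    q=q[(np.hypot(*(q[:,:2]-c).T)<rad)&(q[:,2]>z0)&(q[:,2]<z1)]
    if len(q)<8: return len(q)
    (x,y),(w,h),a=cv2.minAreaRect((q[:,:2]*1000).astype(np.float32))
    if w<h: w,h,a=h,w,a+90
    a=(a+90)%180-90
    return len(q),"box c",np.round([x,y],1),"size",np.round([w,h],1),"ang",round(a,1),"mean",np.round(q.mean(0)*1000,1)
if __name__=="__main__":
  D={c:np.load(c+".npz") for c in("top","side")}
  for c,d in D.items():
    P=d["P"]; print(c)
    for n,cc,rad,a,b in (("bay rim",(.645,-.04),.15,.048,.062),("floor",(.645,-.04),.06,-.01,.03),("housing",(.66,-.22),.12,.064,.074),("dialbar",(.66,-.218),.05,.09,.12),("wide plate",(.417,.016),.11,.03,.05),("wide bar",(.417,.016),.08,.06,.085),("nar plate",(.4,-.268),.1,.03,.05),("nar bar",(.4,-.268),.08,.06,.085),("cov all",(.447,.4),.17,.02,.1),("cov top",(.447,.4),.17,.05,.065),("cov handle",(.447,.4),.12,.08,.1)):
        print(n,box(P,np.array(cc),rad,a,b))
  f=D["top"]["frame"]; g=D["side"]["frame"]
  A=cv2.resize(f[105:180,310:385],(400,400),interpolation=cv2.INTER_CUBIC); B=cv2.resize(g[100:175,200:275],(400,400),interpolation=cv2.INTER_CUBIC)
  cv2.imwrite("pics/dial0.png",np.hstack([A,B]))
E
python3 m.py
```

```text
top
bay rim (765, 'box c', array([648.5, -50.8]), 'size', array([234.3, 161.3]), 'ang', -85.9, 'mean', array([648.2, -55.6,  54.3]))
floor (1342, 'box c', array([645.6, -39.1]), 'size', array([118.2, 117.8]), 'ang', -2.1, 'mean', array([644.7, -39.7,   8. ]))
housing (1591, 'box c', array([ 658.6, -215.6]), 'size', array([151.7, 109.5]), 'ang', 3.2, 'mean', array([ 655.4, -213.3,   70.3]))
dialbar (168, 'box c', array([ 658.2, -216. ]), 'size', array([56. , 18.5]), 'ang', -68.6, 'mean', array([ 656.5, -213.8,  107.6]))
wide plate (2174, 'box c', array([421.7,  17.4]), 'size', array([144.5, 117.4]), 'ang', -12.6, 'mean', array([420.9,  18. ,  40.2]))
wide bar (151, 'box c', array([421.5,  16.7]), 'size', array([82.8, 12. ]), 'ang', -11.8, 'mean', array([421.5,  16.9,  71.4]))
nar plate (1273, 'box c', array([ 402.5, -256.1]), 'size', array([146.3,  76.8]), 'ang', -4.3, 'mean', array([ 402.3, -253.6,   40.3]))
nar bar (155, 'box c', array([ 402. , -254.8]), 'size', array([84.1, 13.2]), 'ang', -4.8, 'mean', array([ 399.5, -253.6,   70.5]))
cov all (3991, 'box c', array([444.7, 401.1]), 
[... 1075 characters left out ...]
', -12.9, 'mean', array([419.8,  20.3,  69.6]))
nar plate (483, 'box c', array([ 400.4, -255.9]), 'size', array([145.7,  81.6]), 'ang', -7.0, 'mean', array([ 399.6, -246.5,   40.7]))
nar bar (100, 'box c', array([ 401.1, -254.5]), 'size', array([82.3, 19. ]), 'ang', -5.9, 'mean', array([ 400.1, -252.8,   69.6]))
cov all (3718, 'box c', array([442.7, 408.3]), 'size', array([216.9, 159.7]), 'ang', 77.7, 'mean', array([447.7, 414.3,  56. ]))
cov top (3058, 'box c', array([449.3, 399.4]), 'size', array([198.8, 142.8]), 'ang', 77.3, 'mean', array([449. , 407.7,  56.7]))
cov handle (189, 'box c', array([449.2, 400.4]), 'size', array([96.6, 14.3]), 'ang', 78.2, 'mean', array([449. , 403.7,  89.6]))
```

View pics/dial0.png

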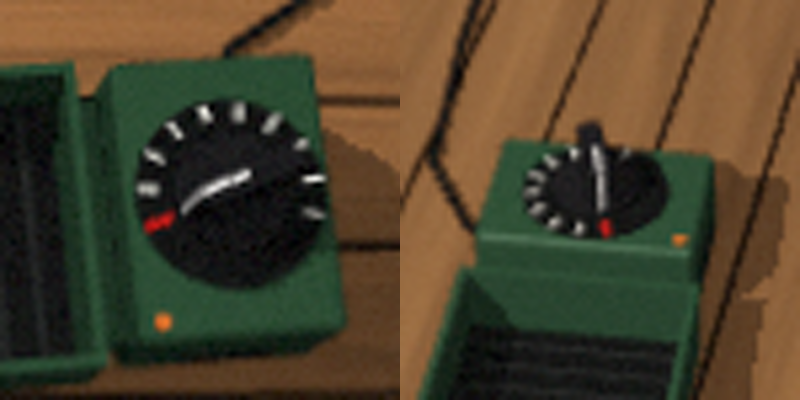

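Crop: the white pointer line, from (250,175) to (183,212), points at the red off mark (158,222). With the bar at 111.4° and the bay at about 3.7°, the dial is at 0. Next I refine the bay fit and check IK.

```bash
cat > b.py <<'E'
from h import *
for c in ("top","side"):
    q=np.load(c+".npz")["P"].reshape(-1,3); q=q[np.isfinite(q).all(1)]
    q=q[(abs(q[:,2]-.0545)<.004)]
    ctr=np.array([.6465,-.0395]); 
    for it in range(3):
        a=np.radians(3.7); M=np.array([[np.cos(a),-np.sin(a)],[np.sin(a),np.cos(a)]])
        b=(q[:,:2]-ctr)@M
        s=b[(abs(b[:,0])<.09)&(b[:,1]>-.1105)&(b[:,1]<.118)]
        (x,y),(w,h),an=cv2.minAreaRect(((s@M.T+ctr)*1000).astype(np.float32))
        e=[]
        for k,sg,o in((0,1,.081),(0,-1,.081),(1,1,.108),(1,-1,.108)):
            t=s[(abs(s[:,k]*sg-o+.003)<.006)&(abs(s[:,1-k])<.07)]; e.append((np.round(np.median(t[:,k])*1000,1),np.round(np.degrees(np.polyfit(t[:,1-k],t[:,k],1)[0]),1),len(t)))
    print(c,x,y,w,h,an,e)
def rv(deg): return (R.from_euler("z",deg,degrees=True)*R.from_euler("x",180,degrees=True)).as_rotvec()
for n,p,d in (("wide",[.4205,.0175,.3],-12),("nar",[.4015,-.2553,.22],-4.6),("cov",[.45,.4,.25],77.8),("cov2",[.45,.4,.25],-102.2),("covplace",[.6465,-.04,.42],93.7),("covplace",[.6465,-.04,.42],-86.3))+tuple(("dial",[.658,-.2165,.26],t) for t in (111.4,-32.6,-68.6,147.4,-212.6)):
    s=r.solve_ik(p,rv(d)); print(n,d,None if s is None else np.round(s,2))
E
python3 b.py
```

```text
top 647.7936401367188 -41.093955993652344 161.2625274658203 214.96897888183594 4.079597473144531 [(np.float64(77.6), np.float64(-0.5), 125), (np.float64(-76.3), np.float64(-0.4), 127), (np.float64(102.8), np.float64(0.5), 108), (np.float64(-105.2), np.float64(0.2), 127)]
side 645.6648559570312 -38.267845153808594 163.15609741210938 222.4181365966797 3.7798120975494385 [(np.float64(77.6), np.float64(0.3), 51), (np.float64(-78.6), np.float64(-0.1), 51), (np.float64(105.1), np.float64(0.6), 85), (np.float64(-105.0), np.float64(-0.3), 68)]
wide -12 [ 0.15  0.4  -0.4   2.19  0.28  0.6  -2.24]
nar -4.6 [ 0.49  0.6  -0.06  2.12  0.08  0.43 -1.29]
cov 77.8 [-0.16  0.93 -1.06  1.74  0.93  1.06 -1.77]
cov2 -102.2 [-0.07  1.07 -1.28  1.74  1.1   1.24  1.27]
covplace 93.7 [ 0.42  0.63 -0.72  1.49  0.43  1.18 -0.3 ]
covplace -86.3 [-0.66  0.89  1.22  1.55 -0.86  1.31 -2.41]
dial 111.4 [ 0.53  0.83 -0.51  1.49  0.46  0.94  0.27]
dial -32.6 [ 0.2   0.79  0.06  1.51 -0.06  0.84 -1.86]
dial -68.6 [ 0.11  0.8   0.21  1.52 -0.2   0.84 -2.38]
dial 147.4 [ 0.6   0.86 -0.63  1.48  0.57  0.98  0.82]
dial -212.6 [ 0.6   0.86 -0.63  1.48  0.57  0.98  0.82]
```

```bash
cat >> h.py <<'E'
BAY=np.array([.6466,-.0401]); YAW=3.9; G=r.grip_point_offset
def rv(deg): return (R.from_euler("z",deg,degrees=True)*R.from_euler("x",180,degrees=True)).as_rotvec()
def bay(x,y):
    a=np.radians(YAW); return BAY+np.array([np.cos(a)*x-np.sin(a)*y,np.sin(a)*x+np.cos(a)*y])
def st(t=""):
    o=r.observe(); print(t,"t",round(o["time_s"],2),"pos",np.round(o["position"],4),"F",np.round(o["force"],1),"M",np.round(o["ft_torque"],2),"w",round(o["grip_width"],4)); return o
def pick(xy,deg,zg,lift,f=60):
    p=lambda z:[*xy,z+G]
    r.movep(p(zg+.06),rv(deg)); r.move_linear(p(zg),rv(deg),rate=.12); st("at")
    r.close(f); st("closed"); r.move_linear(p(zg+.02),rv(deg),rate=.08); o=st("lifted"); r.move_linear(p(zg+lift),rv(deg),rate=.3)
    return o
def lower(xy,deg,z0,z1,fmax=8,step=.004):
    """from grasp-height z0 to z1 in steps until contact force rises"""
    f0=r.observe()["force"][2]; z=z0
    while z>z1+1e-6:
        z=max(z-step,z1); r.move_linear([*xy,z+G],rv(deg),rate=.06); d=r.observe()["force"]
        if abs(d[2]-f0)>fmax or np.hypot(*d[:2])>12: break
    st("lower end z %.4f"%z); return z
E
cat > c.py <<'E'
from h import *
pick((.4205,.0175),168,.066,.10)
x,y=bay(0,-.0405); r.move_linear([x,y,.066+.1+G],rv(180+YAW),rate=.3); st("above")
for c in ("top","side"):
    im=r.get_image(c); P,rays=pts(im); np.savez(c+"1.npz",P=P,frame=im["frame"])
    cv2.imwrite(f"pics/{c}1.png",im["frame"][90:290,150:420])
    from m import box
    print(c,box(P,np.array([x,y]),.11,.125,.15))
E
python3 c.py; python3 -c "
import cv2,numpy as np
a=cv2.imread('pics/top1.png');b=cv2.imread('pics/side1.png');cv2.imwrite('pics/w1.png',cv2.resize(np.hstack([a,b]),(800,296)))"
```

```text
at t 4.12 pos [0.4206 0.0176 0.221 ] F [-0.3 -0.3  0.1] M [0.03 0.03 0.  ] w 0.0858
closed t 4.79 pos [0.4206 0.0176 0.2208] F [0.7 1.6 1.5] M [ 0.13 -0.06  0.01] w 0.011
lifted t 5.19 pos [0.4205 0.0172 0.2407] F [-0.2 -0.1 -3.2] M [0.05 0.01 0.02] w 0.0108
above t 6.59 pos [ 0.6486 -0.0797  0.3195] F [ 0.3 -0.7 -2. ] M [ 0.    0.09 -0.01] w 0.0108
top (1490, 'box c', array([647.1, -79.6]), 'size', array([144.8, 118.9]), 'ang', 3.7, 'mean', array([624.7, -73.6, 139. ]))
side (847, 'box c', array([646.5, -82.3]), 'size', array([145.4, 128.7]), 'ang', 4.3, 'mean', array([642.3, -68. , 139.7]))
```

View pics/w1.png

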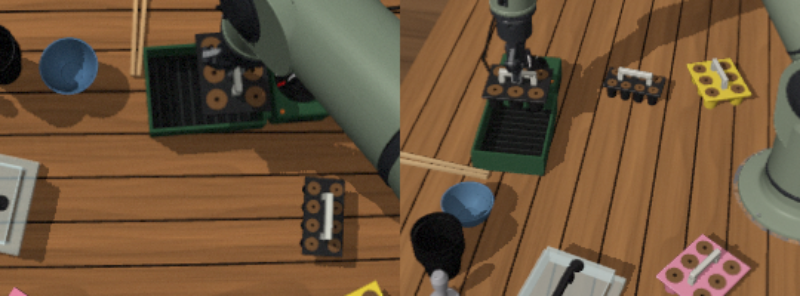

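Tray held level over the housing-side half of the bay (crop at 235,75). The cameras put it 2–3 mm short in x, so I correct for that and lower it.

```bash
cat > d.py <<'E'
from h import *
x,y=bay(.0018,-.0405); d=180+YAW
r.move_linear([x,y,.066+.056+G],rv(d),rate=.15); st("pre")
z=lower((x,y),d,.066+.056,.066+.0075,fmax=3)
E
python3 d.py
```

```text
pre t 7.13 pos [ 0.651  -0.0802  0.2768] F [-0.8  1.1 -2.2] M [-0.01 -0.05  0.  ] w 0.011
lower end z 0.0740 t 10.13 pos [ 0.6514 -0.0802  0.2289] F [0.4 1.3 1.1] M [-0.01 -0.2   0.04] w 0.0104
```

```bash
cat > e.py <<'E'
from h import *
from m import box
o=r.observe(); r.open(); r.move_linear([*o["position"][:2],.066+.09+G],rate=.25); st("off")
pick((.4015,-.2553),175.4,.066,.11)
d=180+YAW; x,y=bay(0,.061); r.move_linear([x,y,.066+.11+G],rv(d),rate=.35); r.hold(.15); st("above")
for c in ("top","side"):
    im=r.get_image(c); P,rays=pts(im)
    print(c,box(P,np.array([x,y]),.09,.138,.16), box(P,bay(0,-.0405),.1,.042,.0515))
    cv2.imwrite(f"pics/{c}2.png",im["frame"][90:290,150:420])
E
python3 e.py; python3 -c "
import cv2,numpy as np
a=cv2.imread('pics/top2.png');b=cv2.imread('pics/side2.png');cv2.imwrite('pics/w2.png',cv2.resize(np.hstack([a,b]),(800,296)))"
```

```text
off t 11.32 pos [ 0.6514 -0.0804  0.3116] F [-0.4 -0.4 -1.1] M [ 0.02 -0.01  0.  ] w 0.0854
at t 13.14 pos [ 0.402 -0.255  0.221] F [ 0.6 -0.1  0.7] M [-0.04 -0.04  0.  ] w 0.0855
closed t 13.81 pos [ 0.4015 -0.2553  0.2208] F [-1.   1.3  4.3] M [0.03 0.22 0.03] w 0.0109
lifted t 14.21 pos [ 0.4014 -0.2555  0.2408] F [ 0.7  0.1 -1.9] M [-0.03  0.03  0.03] w 0.0108
above t 16.01 pos [0.642  0.0193 0.3307] F [-0.5 -0.3 -1.8] M [ 0.03 -0.03  0.  ] w 0.0108
top (755, 'box c', array([609.6,  15.1]), 'size', array([76.2, 75.9]), 'ang', 4.3, 'mean', array([603.3,  16.8, 150.1])) (713, 'box c', array([617.6, -81.2]), 'size', array([117.9,  95.2]), 'ang', -85.7, 'mean', array([610. , -69.6,  48.2]))
side (624, 'box c', array([640.7,  17.6]), 'size', array([143.6,  85.1]), 'ang', 4.7, 'mean', array([637.5,  28.9, 150.3])) (263, 'box c', array([645.1, -95.2]), 'size', array([154.8, 150.7]), 'ang', 5.8, 'mean', array([614.8, -94.2,  47.7]))
```

View pics/w2.png

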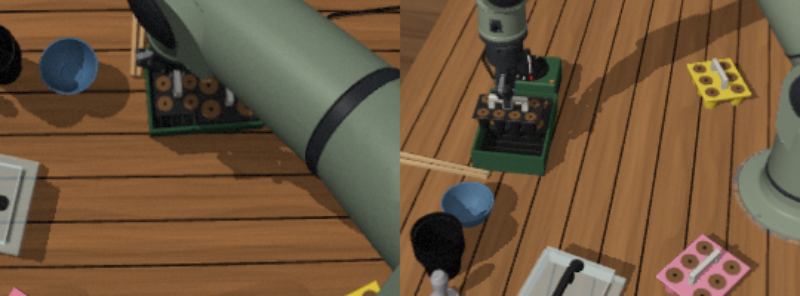

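```bash
cat > f.py <<'E'
from h import *
a=np.radians(YAW); M=np.array([[np.cos(a),-np.sin(a)],[np.sin(a),np.cos(a)]])
def edges(P,z0,z1,xr,yr,tag):
    q=P.reshape(-1,3); q=q[np.isfinite(q).all(1)]; q=q[(q[:,2]>z0)&(q[:,2]<z1)]; b=(q[:,:2]-BAY)@M*1000
    b=b[(b[:,0]>xr[0])&(b[:,0]<xr[1])&(b[:,1]>yr[0])&(b[:,1]<yr[1])]
    out=[]
    for lo in range(xr[0],xr[1],10):
        s=b[(b[:,0]>=lo)&(b[:,0]<lo+10),1]
        if len(s)>6: out.append((lo,round(s.min(),1),round(s.max(),1)))
    print(tag,out)
for c in ("top","side"):
    im=r.get_image(c); P,_=pts(im); np.savez(c+"2.npz",P=P)
    edges(P,.145,.157,(-75,75),(0,110),c+" narrow")
    edges(P,.044,.053,(-75,75),(-101,30),c+" wide")
    edges(P,.05,.06,(-70,70),(85,125),c+" wall+y")
E
python3 f.py
```

```text
top narrow [(-75, np.float64(20.3), np.float64(95.8)), (-65, np.float64(21.4), np.float64(95.4)), (-55, np.float64(21.1), np.float64(94.6)), (-45, np.float64(22.2), np.float64(95.8)), (-35, np.float64(23.4), np.float64(95.6)), (-25, np.float64(22.5), np.float64(94.7)), (-15, np.float64(24.8), np.float64(95.7)), (-5, np.float64(31.4), np.float64(95.5))]
top wide [(-75, np.float64(-91.8), np.float64(24.9)), (-65, np.float64(-90.1), np.float64(15.6)), (-55, np.float64(-82.0), np.float64(14.6)), (-45, np.float64(-71.7), np.float64(8.0)), (-35, np.float64(-62.3), np.float64(9.3)), (-25, np.float64(-54.9), np.float64(8.9)), (-15, np.float64(-37.0), np.float64(10.6)), (-5, np.float64(-37.8), np.float64(9.5)), (5, np.float64(-27.4), np.float64(10.7))]
top wall+y [(-70, np.float64(100.2), np.float64(105.6)), (-60, np.float64(101.4), np.float64(104.7)), (-50, np.float64(100.7), np.float64(106.1)), (-40, np.float64(100.2), np.float64(105.8)), (-20, np.float64(100.9), np.float64(104.3)), (-10, np.float64(100.2), np.float64(106.1)), (0, np.float64(102.1), np.float64(105.5)), (10, np.float64(101.3
[... 744 characters left out ...]
t64(-96.3), np.float64(17.5)), (-65, np.float64(-99.9), np.float64(16.6)), (-55, np.float64(-95.6), np.float64(20.3)), (-25, np.float64(-100.2), np.float64(18.6)), (15, np.float64(-100.7), np.float64(20.0)), (45, np.float64(-4.9), np.float64(19.3)), (55, np.float64(-7.8), np.float64(13.4))]
side wall+y [(-70, np.float64(96.4), np.float64(109.4)), (-60, np.float64(101.3), np.float64(109.4)), (-40, np.float64(100.6), np.float64(110.5)), (-30, np.float64(99.9), np.float64(107.7)), (-10, np.float64(102.8), np.float64(110.2)), (0, np.float64(99.7), np.float64(109.6)), (10, np.float64(101.3), np.float64(109.0)), (30, np.float64(100.1), np.float64(111.2)), (50, np.float64(98.8), np.float64(109.7))]
```

```bash
cat > g.py <<'E'
from h import *
x,y=bay(.0008,.0622); d=180+YAW
r.move_linear([x,y,.066+.052+G],rv(d),rate=.15); st("pre")
z=lower((x,y),d,.066+.052,.066+.0075,fmax=3)
E
python3 g.py
```

```text
pre t 16.74 pos [0.6433 0.0222 0.2731] F [ 0.5  0.3 -2.1] M [-0.02 -0.03 -0.  ] w 0.0112
lower end z 0.0740 t 19.49 pos [0.6434 0.0223 0.2289] F [1.2 1.8 2.7] M [ 0.08 -0.17  0.01] w 0.0109
```

```bash
cat > i.py <<'E'
from h import *
from m import box
o=r.observe(); r.open(); r.move_linear([*o["position"][:2],.066+.09+G],rate=.25); st("off")
pick((.4502,.3996),77.6,.083,.14)
im=r.get_image("top"); P,rays=pts(im); cv2.imwrite("pics/t3a.png",im["frame"][90:290,150:420])
for n,c in(("wide",bay(0,-.0405)),("nar",bay(0,.0615))): print(n,box(P,c,.08,.044,.0535),box(P,c,.047,.072,.09))
d=90+YAW; x,y=bay(0,0); r.move_linear([x,y,.083+.14+G],rv(d),rate=.3); r.hold(.15); st("above")
for c in ("top","side"):
    im=r.get_image(c); P,rays=pts(im); np.savez(c+"3.npz",P=P)
    print(c,"top panel",box(P,np.array([x,y]),.14,.185,.21),"all",box(P,np.array([x,y]),.18,.13,.21))
    cv2.imwrite(f"pics/{c}3.png",im["frame"][90:290,150:420])
E
python3 i.py; python3 -c "
import cv2,numpy as np
a=[cv2.imread('pics/%s.png'%s) for s in('t3a','top3','side3')];cv2.imwrite('pics/w3.png',cv2.resize(np.vstack([np.hstack(a[:2]),np.hstack([a[2],a[2]*0])]),(800,592)))"
```

```text
off t 20.68 pos [0.6434 0.0221 0.3116] F [-0.9 -0.4 -0.6] M [ 0.03 -0.01  0.02] w 0.0851
at t 23.42 pos [0.4504 0.3997 0.2381] F [0.5 0.4 0.7] M [-0.02  0.03  0.  ] w 0.0853
closed t 24.07 pos [0.4502 0.3996 0.238 ] F [-0.5 -1.5  6.3] M [-0.34  0.23 -0.06] w 0.0133
lifted t 24.48 pos [0.4503 0.3996 0.2583] F [ 0.1  0.9 -2.8] M [0.02 0.03 0.04] w 0.0129
wide (2048, 'box c', array([648.8, -74. ]), 'size', array([157.5, 146.4]), 'ang', 2.9, 'mean', array([649.1, -76.8,  48.3])) (141, 'box c', array([650.8, -79.9]), 'size', array([80.5, 11.9]), 'ang', 4.4, 'mean', array([651.2, -79.2,  78.9]))
nar (1705, 'box c', array([643.9,   3.8]), 'size', array([159.4, 124.7]), 'ang', 4.1, 'mean', array([643.1,   6.7,  48.4])) (138, 'box c', array([643. ,  20.3]), 'size', array([79.5, 12. ]), 'ang', 4.3, 'mean', array([642.6,  20.4,  79.5]))
above t 26.98 pos [ 0.6464 -0.0391  0.3778] F [ 0.1  0.4 -3.3] M [-0.02  0.05  0.02] w 0.0128
top top panel (2726, 'box c', array([645.8, -33.6]), 'size', array([183.6, 140.6]), 'ang', -86.6, 'mean', array([628.9,  -9.5, 196.6])) all (4165, 'box c', array([646. , -34.2]), 'size', array([220.4, 176.3]), 'ang', -86.3, 'mean', array([617.9,  -6.9, 182.8]))
side top panel (1511, 'box c', array([644.7, -38.8]), 'size', array([201. , 141.2]), 'ang', -85.9, 'mean', array([638.5, -13.8, 196.9])) all (2672, 'box c', array([645.3, -37.8]), 'size', array([234.9, 178. ]), 'ang', -86.1, 'mean', array([631. ,   3.8, 180.3]))
```

View pics/w3.png

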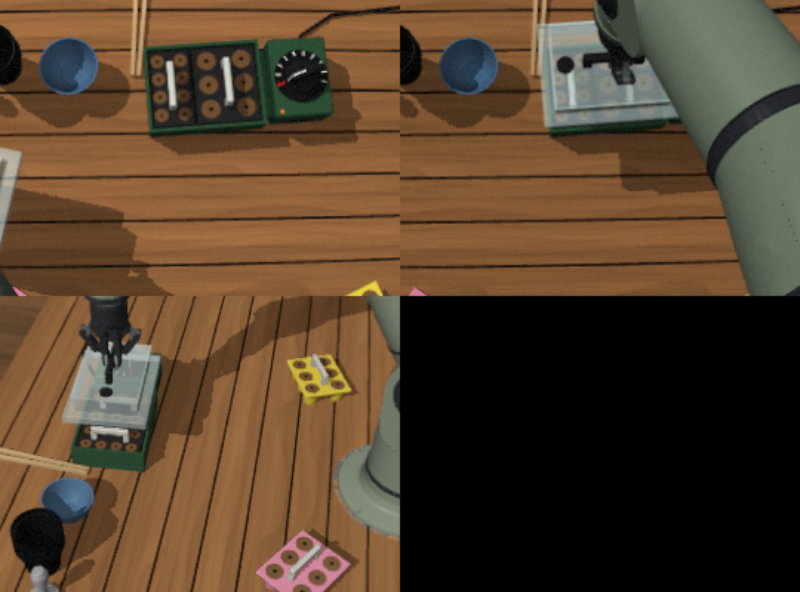

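Trays are seated: plate tops at 48.3/48.4 mm against 48, bars parallel to the bay. The cover is level over the bay at crop (610,75). The cameras suggest about +1.1 mm in x, so I correct and lower it.

```bash
cat > j.py <<'E'
from h import *
x,y=bay(.0011,-.0004); d=90+YAW
r.move_linear([x,y,.083+.062+G],rv(d),rate=.15); r.hold(.2); st("pre")
z=lower((x,y),d,.083+.062,.083+.0425,fmax=3.5,step=.003)
E
python3 j.py
```

```text
pre t 27.95 pos [ 0.648  -0.0404  0.3008] F [ 0.3 -1.  -2. ] M [-0.01  0.02 -0.  ] w 0.0128
lower end z 0.1255 t 29.7 pos [ 0.6478 -0.0403  0.281 ] F [-5.6  0.1  9. ] M [-0.06  1.02  0.11] w 0.0127
```

```bash
cat > k.py <<'E'
from h import *
from m import box
o=r.observe(); r.open(); st("rel"); r.move_linear([*o["position"][:2],.30+.05],rate=.25)
D=(.6592,-.2167); d0=108+YAW
r.movep([*D,.17+G],rv(d0))
for c in ("top","side"):
    im=r.get_image(c); P,rays=pts(im)
    print(c,"panel",box(P,BAY,.16,.09,.108),"handle",box(P,BAY,.07,.12,.14)); cv2.imwrite(f"pics/{c}4.png",im["frame"][90:290,150:420])
print("dialbar",box(P,np.array(D),.05,.09,.115))
r.move_linear([*D,.103+G],rv(d0),rate=.12); st("at dial")
E
python3 k.py; python3 -c "
import cv2,numpy as np
a=[cv2.imread('pics/%s.png'%s) for s in('top4','side4')];cv2.imwrite('pics/w4.png',cv2.resize(np.hstack(a),(800,296)))"
```

```text
rel t 30.4 pos [ 0.6478 -0.0404  0.2802] F [ 0.2 -0.1 -0.3] M [-0.05  0.03  0.  ] w 0.0849
top panel (3601, 'box c', array([650.5, -71.4]), 'size', array([255. , 139.2]), 'ang', -85.9, 'mean', array([646. , -40.4, 100. ])) handle (229, 'box c', array([646.8, -40.3]), 'size', array([94.2, 14.9]), 'ang', -85.9, 'mean', array([645.6, -40.9, 132. ]))
side panel (1672, 'box c', array([648.1, -68. ]), 'size', array([261.4, 142.2]), 'ang', -85.7, 'mean', array([644.1, -31.9, 100.2])) handle (106, 'box c', array([646.3, -38.5]), 'size', array([98.2, 15.4]), 'ang', -85.5, 'mean', array([644.6, -33.1, 132.1]))
dialbar (74, 'box c', array([ 657. , -213.9]), 'size', array([60.3, 17.2]), 'ang', -68.0, 'mean', array([ 655.1, -208.1,  105.4]))
at dial t 32.38 pos [ 0.6595 -0.2166  0.2583] F [0.5 0.  0.5] M [ 0.02 -0.05  0.02] w 0.0854
```

View pics/w4.png

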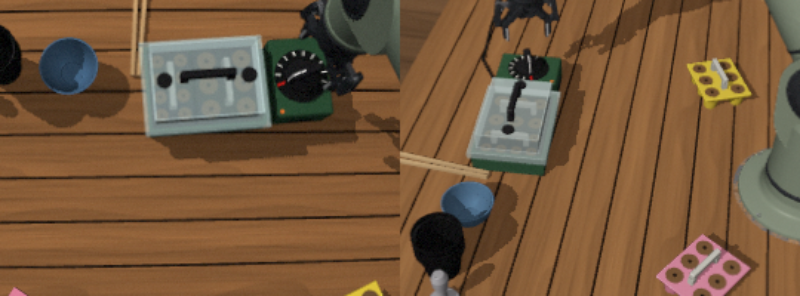

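Cover fully down: panel at 100 mm as expected, handle at (207,75). The pointer is still at red. Next: grip the dial and turn it.

```bash
cat > l.py <<'E'
from h import *
D=[.6592,-.2167,.103+G]; d0=108+YAW
r.close(40); st("grip")
n=12
for k in range(1,n+1):
    r.movep(D,rv(d0-144*k/n))
    o=st(k)
    if np.hypot(*o["force"][:2])>35: print("stop"); break
r.hold(.2); st("end")
E
python3 l.py
```

```text
grip t 33.01 pos [ 0.6594 -0.2166  0.2581] F [1.4 1.  3.8] M [ 0.09 -0.15 -0.  ] w 0.0176
1 t 33.31 pos [ 0.6594 -0.2166  0.258 ] F [-0.1  0.6  6.1] M [ 0.05  0.08 -0.  ] w 0.0174
2 t 33.61 pos [ 0.6593 -0.2166  0.258 ] F [0.3 1.2 6.8] M [ 0.08  0.32 -0.14] w 0.0168
3 t 33.91 pos [ 0.6592 -0.2166  0.258 ] F [-0.9  1.3  8.3] M [0.18 0.42 0.04] w 0.0169
4 t 34.2 pos [ 0.6592 -0.2165  0.258 ] F [-2.2  1.4  9.3] M [ 0.24  0.73 -0.13] w 0.0171
5 t 34.49 pos [ 0.6591 -0.2165  0.258 ] F [-3.   1.6  9.5] M [0.43 0.78 0.  ] w 0.0174
6 t 34.78 pos [ 0.6591 -0.2165  0.258 ] F [-3.1  0.7 11.5] M [ 0.51  1.05 -0.09] w 0.0177
7 t 35.08 pos [ 0.659  -0.2163  0.258 ] F [-3.6  2.5 12. ] M [ 0.6   1.08 -0.01] w 0.0175
8 t 35.37 pos [ 0.659  -0.2162  0.258 ] F [-4.9  2.9 12.6] M [ 0.79  1.14 -0.14] w 0.0173
9 t 35.66 pos [ 0.6591 -0.2161  0.258 ] F [-4.5  3.5 12.5] M [ 0.88  1.2  -0.06] w 0.0173
10 t 35.95 pos [ 0.6591 -0.216   0.258 ] F [-4.8  3.6 12.9] M [ 1.05  1.14 -0.05] w 0.0174
11 t 36.24 pos [ 0.6591 -0.216   0.258 ] F [-4.7  3.1 13.1] M [1.13 1.1  0.01] w 0.0172
12 t 36.53 pos [ 0.6591 -0.2159  0.258 ] F [-4.8  4.  13.3] M [ 1.19  0.97 -0.07] w 0.0173
end t 36.73 pos [ 0.6591 -0.216   0.258 ] F [-5.1  5.  13.2] M [ 1.28  1.03 -0.05] w 0.0176
```

Turned smoothly. Now I release, retreat clear and check.

```bash
cat > n.py <<'E'
from h import *
from m import box
r.open(); o=r.observe(); r.move_linear([*o["position"][:2],.24+G],rate=.25); r.movep([.3,-.45,.42],rv(13)); st("away")
for c in ("top","side"):
    im=r.get_image(c); P,rays=pts(im)
    print(c,"dialbar",box(P,np.array([.659,-.2167]),.045,.09,.12),"handle",box(P,BAY,.07,.12,.14),"panel",box(P,BAY,.07,.09,.108))
    f=im["frame"]; cv2.imwrite(f"pics/{c}5.png",cv2.resize(f[105:180,310:385] if c=="top" else f[90:240,175:325],(400,400),interpolation=cv2.INTER_CUBIC))
E
python3 n.py; python3 -c "
import cv2,numpy as np
cv2.imwrite('pics/w5.png',np.hstack([cv2.imread('pics/%s5.png'%s) for s in('top','side')]))"
```

```text
away t 39.68 pos [ 0.3008 -0.4497  0.4197] F [ 0.2 -0.2 -0.1] M [-0.01  0.    0.01] w 0.0851
top dialbar (166, 'box c', array([ 657.9, -216.9]), 'size', array([58.2, 18.4]), 'ang', -32.8, 'mean', array([ 655.6, -214.2,  107.6])) handle (229, 'box c', array([646.3, -39.9]), 'size', array([93.5, 14.7]), 'ang', -86.4, 'mean', array([645.6, -41. , 132.2])) panel (1941, 'box c', array([647. , -40.2]), 'size', array([139.4, 136.5]), 'ang', -85.9, 'mean', array([644.9, -39.2,  99.9]))
side dialbar (102, 'box c', array([ 658.7, -216.2]), 'size', array([61. , 23.2]), 'ang', -32.8, 'mean', array([ 656.7, -211.8,  104.9])) handle (108, 'box c', array([646. , -39.3]), 'size', array([101.5,  14.7]), 'ang', -85.7, 'mean', array([644.6, -33.4, 132. ])) panel (810, 'box c', array([646.5, -38.1]), 'size', array([138.3, 135.9]), 'ang', 2.2, 'mean', array([645.5, -36.9, 100.5]))
```

View pics/w5.png

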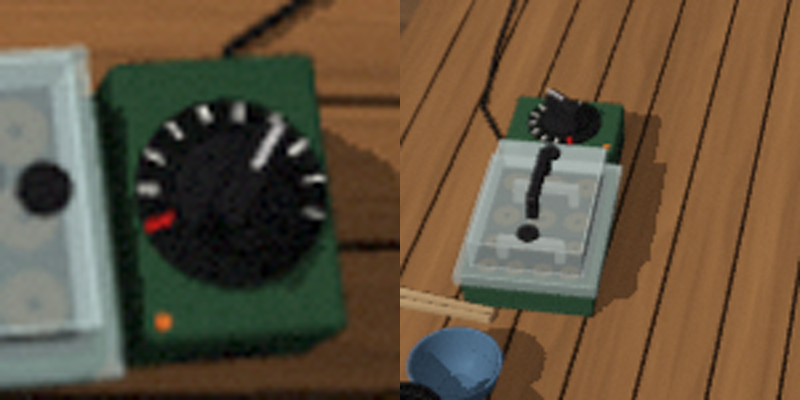

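The pointer covers the sixth mark after red (275,125), with the bar at −32.8° against −32.1° expected. The cover is seated and level.

```bash
python3 -c "
from h import *
r.sign_off(); st('done')"
```

```text
the job is handed in; nothing more can be done
the job is handed in; nothing more can be done
```

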